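# Reset the breaker, switch on, freeze the clamp meter

### The arm

A 7-joint arm with a two-finger parallel gripper is mounted at the origin on the work surface. World frame = base frame: x ahead of the robot, y to its left, z up, the work surface at z = 0. Lengths are in m, angles in degrees, forces in N, time in s.
With the tool pointing down it reaches from about 0.425 to 0.925 m from the base axis. Payload 6.8 kg.
Tool frame: the origin (TCP) lies on the centre line of the jaws, within the pads' length; the fingertips stand 14 mm ahead of it and the grasp point (between the pads) lies 5 mm behind it; z points along the fingers, y is the line along which they close (so a half turn about z gives the same grasp; the last joint's range is limited). The gripper opens to 88 mm and grips with 3 to 60 N. Pads are 20 mm wide; open, the fingers measure 115 mm over their backs; the gripper's body (75 mm by 178 mm) begins 61 mm behind the grasp point.
Start: joints at [-74.318, 27.33, 1.283, 89.118, -0.659, 63.558, -4.761], TCP at [0.251, 0.626, 0.237] pointing down, gripper open.
Joint ranges: [-169.35, 169.35], [-19.33, 120.38], [-80.79, 83.38], [13.8, 139.57], [-78.32, 258.32], [9.67, 109.79], [-169.56, 169.56]. Speed limits (degrees/s): [136.94, 136.94, 180, 180, 180, 180, 180].

### API

Orientations are given as a 3x3 rotation matrix whose columns are the frame's x, y, z axes.
In Python, from bench import arm gives the robot as it stands. The module is installed in compiled form; this text tells all that it offers.
- The arm moves only by the tool step_arm, never from a script. Its argument "series" is a list of rows, each an object with "fingers": the closure, from 0 (fully open) to 1 (shut); "xyz": the shift along the tool's x, y, z in m, a list of three; "angular": the turn, a rotation vector about the tool's x, y, z in rad, a list of three. A call has 1 to 8 rows; each row shifts and turns the commanded pose from where the row before left it, along the tool's axes as they then stand; what a row does not reach is not made up. A row lasts 1/10 s, in which the tool goes at most 50 mm and 8.59 degrees, less where a joint would pass 70% of its speed; a pose out of reach is approached as far as the arm can. A call is refused whole if a number of a shift passes 0.05 or a number of a turn 0.15, either way. A call with a gripper value outside its range is refused whole. The fingers move at their own pace and stop on an object; the grip force is fixed at half the most. Time passes only in rows, so rows that do not move let the fingers close. It gives the time, the measured TCP pose, the force, the opening and the grip force at its end, in the units of the state.
- arm.state(): the state, without advancing time (a new reading comes with each control period).
- arm.snapshot(name): name is "side" or "top"; returns (picture, depth): 384x512x3 uint8, red, green, blue; 384x512 float32, m along the optical axis (not along the pixel's ray), 0 where there is no reading.
- arm.calibration(name): a dict with "fovy" (degrees; the focal length in pixels is half the picture's height over the tangent of half this angle, whatever the lens; pixels are square), "cx", "cy" (the principal point, pixels), "D" ([k1, k2, p1, p2, k3] as OpenCV has them; the pictures are not rectified), "eye" and "attitude" of the camera in the world. Camera axes: x right, y down, z forward; pixel columns grow to the right and rows downward; lengths in m; the calibration is good to about 2 mm. A picture is of the moment at which its call begins. calibration takes no time and is no camera call.
- arm.finish_job(): hands the job in; it is judged then, once.
Trained networks look in the newest picture that a camera, given by its name, has taken for a name from the list of things; names that differ only in an ending like _2 or _b are one class to them, and where a whole thing is asked for, a point or a joint stands for the part that bears it (a point fixed in the world has none). Each returns a list of dicts, best first, with "score" (0 to 1); they miss things now and then, are a little off and sometimes report something else, mostly with a low value. They report only what shows in the picture. A call takes as long as a camera call. They do not tell look-alikes from the thing itself.
- arm.look_for(camera, label): "extent" ([left, top, right, bottom] in pixels, round what is visible of it).
- arm.place_of(camera, label): "xy" ([column, row] in pixels: a listed point, or the origin of a listed thing).
The state is a dict: "t": time; "joints": joint angles; "qd": joint speeds; "joint_efforts": joint torques, N m; "tcp_pos": TCP position; "eef_rot": TCP orientation; "force": force on the tool from outside, world axes, zero at the start; "ft_torque": the same for the moment, N m; "finger_gap": finger opening in m; "finger_force": force on a finger pad.
Only numpy, scipy, OpenCV 4.12 (cv2) and the standard library are available. Lean on these libraries where they do the work, as an engineer would, in place of code of your own. Each camera call takes 0.05 s, during which the arm holds its last target. There are 200 camera calls.

### The job

Bring the test bench back into service and take its reading, using fingertips only: first push the one popped-out breaker button on the breaker box fully home, then press down the raised end of the large rocker on the switch box until it is fully over, and then press the round key of the clamp meter all the way down, keep it down for a second and let it go. Keep to that order, leave the small rocker alone, do not lift or drag the meter (it stays lying round its copper loop), and do not disturb the loose things lying about.

Things in the scene. Friction and masses are not known exactly. Their poses are not given: they have to be found in the camera images.
- breaker_box: Fixed grey steel box, 80 (x) x 150 (y) x 60 (z) mm; origin at the centre of its underside, on the table. On its flat top three identical round black reset buttons of 18 mm diameter, 45 mm apart in a row along the box's own y, each in a steel collar of 30 mm diameter and 4 mm height. One has popped out (about 10 mm higher than the others), and which place in the row it has changes from run to run.
- tripped_top (a point): Centre of the top face of the popped-out breaker button. Popped out, the face stands 20 mm above the box top; pushed fully home it stands 10 mm above it. It moves straight down against about 4 N of friction and stays where it is left.
- tripped (a joint): Travel of the popped-out breaker button in m: about 0 popped out (starts 0 to 0.0015), 0.010 fully home.
- home_a_top (a point): Centre of the top face of one breaker button that is already home, 10 mm above the box top.
- home_b_top (a point): Centre of the top face of the other breaker button that is already home, 10 mm above the box top.
- home_a (a joint): Travel of that breaker button in m: starts at 0.010, home.
- home_b (a joint): Travel of that breaker button in m: starts at 0.010, home.
- switch_box: Fixed grey steel box, 110 (x) x 150 (y) x 70 (z) mm; origin at the centre of its underside, on the table. On its flat top a large black rocker, its pivot at (0, -30) mm in the box's x, y and 80 mm above the table, and a small black rocker, its pivot at (0, +45) mm. Both rock about the box's y axis, and the end towards the box's +x stands raised at the start.
- main_press (a point): Point on the upper face of the large rocker's raised half, 21 mm from the pivot: the place to press. The rocker has two flat halves, each 28 mm long and 32 mm wide, which meet at the pivot in a shallow V. At the start this half slopes up from the pivot by 0.44 rad, so that this point is 9 mm above the pivot; fully over, the half lies level, the point is at the pivot's height (80 mm above the table) and 21 mm from the pivot towards the box's +x.
- main (a joint): Angle of the large rocker in rad: 0 as it starts (off, +x end raised), 0.44 fully over (on, -x end raised). It takes about 3.5 N at the press point and stays where it is left.
- aux_press (a point): Point on the raised half of the small rocker (halves 14 mm long, 17 mm wide), 10.5 mm from its pivot. Not to be touched.
- aux (a joint): Angle of the small rocker in rad: 0 at the start, to stay there.
- loop: Fixed upside-down U of 8 mm copper bar, top 77 mm above the table: one leg stands 100 mm and the other 165 mm along this body's +x from its origin, which lies on the table (within 10 mm of the meter's). The first leg stands inside the meter's jaw.
- meter: Loose clamp meter of 0.4 kg lying face up on the table, about 230 mm long: a black body 155 x 66 x 36 mm from x = -90 to +65 mm in its own frame, and a red ring jaw of 74 mm outer diameter centred at x = +100 mm. Origin on its underside. On its face, 36 mm above the table: a flush display at x = -60 mm, the round key at x = -12 mm and a low dial (6 mm high at most) at x = +40 mm.
- key_top (a point): Centre of the top face of the meter's round grey key, 18 mm diameter. Let go, it stands 9 mm above the meter's face (45 mm above the table); fully down, 4 mm.
- key (a joint): Travel of the meter's key in m: 0 let go, 0.005 fully down. A spring returns it: about 1.5 N to start, 5 N fully down.
- screwdriver: Loose screwdriver with green handle, 195 mm long, 28 mm thick, lying along its own x. Leave it.
- tape: Loose roll of black tape, 54 mm diameter, 19 mm high. Leave it.
- fuse: Loose white ceramic fuse, 26 mm diameter, 50 mm high, standing. Leave it.
- socket: Loose steel spanner socket, 28 mm diameter at most, 34 mm high, standing. Leave it.
- spool: Loose aluminium spool, 40 mm diameter, 30 mm high, standing. Leave it.
Mind the look-alikes: they are no part of the job. What is shaped like the switch_box but yellow is not meant.

How it is judged:
By the outcome, as a careful person would: the job done as asked, in the order asked, and still so for the second after the job is handed in, with the robot touching nothing.
It also fails if it takes over 58 s, if anything falls off the work surface, if the arm or the gripper's body presses on something with over 40 N, if the wrist force passes 120 N, or if a joint passes its speed limit or range.

## Working session

There is one attempt and no reset: what is moved stays moved. The work goes in short steps, Python scripts to look and compute and a tool call to move; the robot and the scene stay as the last step left them, time stands still between calls to the robot, and variables do not carry over. Pictures are saved under pics/ and viewed, at most 10 in all, crops included, and the job is handed in when it is done.

Besides the shell and the picture viewer there is one more tool, called after "Call:" in YAML: its name, and indented under it one key for each argument. step_arm: Moves the arm, as the interface text tells. Its arguments: {"type":"object","properties":{"series":{"type":"array","items":{"type":"object","properties":{"fingers":{"type":"number"},"xyz":{"type":"array","items":{"type":"number"}},"angular":{"type":"array","items":{"type":"number"}}}}}},"required":["series"]}

```bash
mkdir -p pics; cat > h.py <<'E'
import numpy as np, cv2
from bench import arm
def K(n):
    c=arm.calibration(n); f=192/np.tan(np.radians(c["fovy"])/2)
    return np.array([[f,0,c["cx"]],[0,f,c["cy"]],[0,0,1]]),np.array(c["D"],float),np.array(c["eye"]),np.array(c["attitude"])
def ray(n,uv):
    k,D,e,R=K(n); p=cv2.undistortPoints(np.array([[uv]],float),k,D)[0,0]
    return e,R@np.array([p[0],p[1],1])
def onz(n,uv,z):
    e,d=ray(n,uv); return e+d*(z-e[2])/d[2]
def dep(n,uv,D,r=1):
    u,v=int(round(uv[0])),int(round(uv[1])); w=D[max(v-r,0):v+r+1,max(u-r,0):u+r+1]; w=w[w>0]
    e,d=ray(n,uv); return e+d*np.median(w) if len(w) else None
E
python3 - <<'E'
from h import *
np.set_printoptions(precision=4,suppress=True)
for n in("top","side"):
    p,d=arm.snapshot(n); cv2.imwrite(f"pics/{n}0.png",p[:,:,::-1]); np.save(f"{n}0.npy",d)
    print(n,K(n)[2],K(n)[3][:,2])
    for l in("tripped_top","home_a_top","main_press","aux_press","key_top","breaker_box","switch_box","meter","loop"):
        for r in arm.place_of(n,l)[:3]:
            print(n,l,round(r["score"],2),np.round(r["xy"],1),dep(n,r["xy"],d))
s=arm.state();print(s["t"],s["tcp_pos"],s["eef_rot"],s["finger_gap"])
E
```

```text
top [0.3812 0.0114 1.128 ] [ 0.1909 -0.0172 -0.9815]
top tripped_top 0.42 [240.8 236.3] [0.4385 0.0411 0.0753]
top home_a_top 0.42 [257.5 237.7] [ 0.4348 -0.0077  0.0639]
top main_press 0.76 [153.6 225.6] [0.4694 0.2943 0.0852]
top main_press 0.76 [163.  163.1] [0.6562 0.2741 0.0866]
top aux_press 0.4 [139.8 150.3] [0.698  0.3484 0.0824]
top key_top 0.48 [363.  201.5] [ 0.5433 -0.3345  0.0438]
top breaker_box 0.88 [256.3 234.9] [ 0.4427 -0.0041  0.0691]
top switch_box 0.78 [156.7 169.5] [0.6382 0.294  0.0801]
top switch_box 0.55 [151.2 230.3] [0.4562 0.3023 0.0796]
top meter 0.74 [362.4 204.3] [ 0.5349 -0.3327  0.042 ]
side [0.5019 0.697  0.9094] [ 0.0542 -0.6524 -0.7559]
side tripped_top 0.57 [308.7 222.3] [0.4288 0.0441 0.0799]
side tripped_top 0.16 [212.9 177. ] [ 0.6816 -0.1481  0.0069]
side home_a_top 0.72 [280.7 319.5] [0.4825 0.2949 0.0915]
side main_press 0.85 [285.2 318.9] [0.4739 0.2926 0.0908]
side main_press 0.57 [188.2 305.6] [0.6649 0.2804 0.0916]
side aux_press 0.55 [169.9 336.1] [0.69   0.3433 0.0849]
side aux_press 0.54 [278.8 357.4] [0.4824 0.3669 0.0836]
side key_top 0.73 [251.1 282.3] [0.551  0.1657 0.0025]
side key_top 0.58 [269.8 121.4] [ 0.5402 -0.3598  0.0348]
side breaker_box 0.69 [303.1 226.8] [0.4403 0.0464 0.0648]
side switch_box 0.97 [286.4 353.8] [0.4683 0.3541 0.0718]
side switch_box 0.65 [192.9 341.7] [0.6472 0.3442 0.07  ]
side meter 0.88 [266.5 134.3] [ 0.5465 -0.3059  0.0311]
1.0 [0.2515 0.6264 0.2367] [[-0.928   0.3726  0.    ]
 [ 0.3726  0.928   0.    ]
 [ 0.      0.     -1.    ]] 0.088355390820847
```

View pics/top0.png

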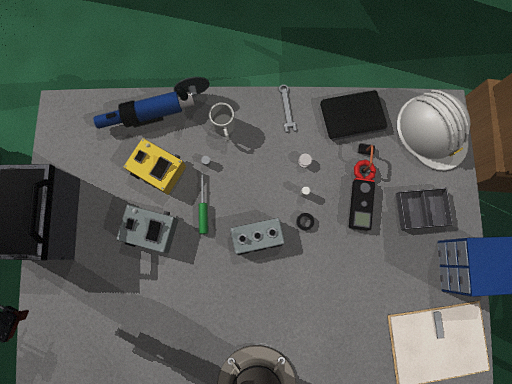

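View pics/side0.png

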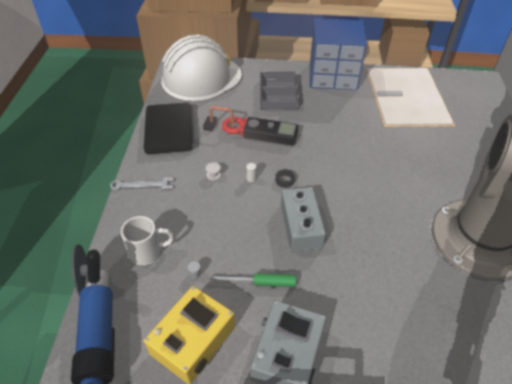

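The top view shows the grey switch box near (148,228), with the yellow look-alike at (155,163). The breaker box is near (257,236) and the meter near (362,200). I'll enlarge these from both views.

```bash
python3 - <<'E'
from h import *
np.set_printoptions(precision=4,suppress=True)
t=cv2.imread("pics/top0.png");s=cv2.imread("pics/side0.png")
def c(im,x,y,w): return cv2.resize(im[y-w:y+w,x-w:x+w],(266,300) if 0 else (266,266),interpolation=cv2.INTER_CUBIC)
cv2.imwrite("pics/crops.png",np.vstack([np.hstack([c(t,257,236,32),c(t,148,230,34),c(t,362,200,34)]),np.hstack([c(s,303,218,38),c(s,288,338,45),c(s,265,130,38)])]))
# breaker box heights from depth
d=np.load("top0.npy")
for n in("top","side"):
    d=np.load(n+"0.npy");k,D,e,R=K(n)
    vv,uu=np.mgrid[0:384,0:512]
    p=cv2.undistortPoints(np.stack([uu.ravel(),vv.ravel()],1).astype(float)[:,None],k,D)[:,0]
    P=e+(np.c_[p,np.ones(len(p))]*d.ravel()[:,None])@R.T
    ok=d.ravel()>0
    for nm,lo,hi,z0,z1 in(("brk",(.36,-.12),(.52,.12),.05,.067),("btn",(.36,-.12),(.52,.12),.068,.075),("btnhi",(.36,-.12),(.52,.12),.0755,.095),("sw",(.36,.2),(.56,.41),.062,.076),("swhi",(.36,.2),(.56,.41),.08,.1),("met",(.42,-.45),(.72,-.24),.025,.04),("methi",(.42,-.45),(.62,-.24),.039,.06)):
        m=ok&(P[:,:2]>lo).all(1)&(P[:,:2]<hi).all(1)&(P[:,2]>z0)&(P[:,2]<z1)
        q=P[m]
        if len(q)<3: print(n,nm,len(q));continue
        r=cv2.minAreaRect((q[:,:2]*1000).astype(np.float32))
        print(n,nm,len(q),"mean",q.mean(0),"rect",np.round(r[0],1),np.round(r[1],1),round(r[2],1))
        if nm=="btnhi" or nm=="methi": print(q[np.argsort(-q[:,2])][:6])
E
```

```text
top brk 1269 mean [ 0.4413 -0.0064  0.0588] rect [441.7  -6.3] [ 80.6 146.9] 12.0
top btn 39 mean [ 0.4446 -0.0226  0.0702] rect [441.7  -9.3] [15.2 96.3] 12.2
top btnhi 26 mean [0.4323 0.0364 0.0772] rect [432.1  36.1] [14.5 14.5] 0.1
[[0.4304 0.0288 0.0799]
 [0.4306 0.0433 0.0789]
 [0.4334 0.0375 0.0789]
 [0.4276 0.0346 0.0789]
 [0.4277 0.0404 0.078 ]
 [0.4334 0.0288 0.0779]]
top sw 1584 mean [0.4633 0.3253 0.0686] rect [463.9 325.9] [151.4 109.3] 75.8
top swhi 139 mean [0.4666 0.3096 0.084 ] rect [467.4 330.1] [100.2  51.8] 72.0
top met 1106 mean [ 0.548  -0.3364  0.0337] rect [ 588.3 -344.6] [ 66.2 259.9] 81.8
top methi 63 mean [ 0.5513 -0.3392  0.0412] rect [ 537.  -333.4] [ 50.5 131. ] 78.4
[[ 0.5319 -0.3391  0.0471]
 [ 0.532  -0.3328  0.0471]
 [ 0.5353 -0.3366  0.0456]
 [ 0.5323 -0.3367  0.0447]
 [ 0.5354 -0.3401  0.0447]
 [ 0.5416 -0.3342  0.0447]]
side brk 1570 mean [0.4412 0.0027 0.0612] rect [439.8  -5.5] [ 83.7 152.8] 11.4
side btn 86 mean [ 0.4439 -0.0155  0.0713] rect [442.9  -3.2] [ 19.7 113.8] 9.5
side btnhi 44 mean [0.4323 0.0375 0.0793] rect [433.8   2.7] [16.6 89.9] 3.5
[[0.4284 0.0451 0.0824]
 [0.4307 0.0364 0.0822]
 [0.4283 0.0388 0.0818]
 [0.4306 0.0331 0.0817]
 [0.4283 0.0473 0.0815]
 [0.4305 0.0475 0.0815]]
side sw 3535 mean [0.4654 0.3355 0.0708] rect [463.9 327. ] [151.  109.2] 75.0
side swhi 502 mean [0.4641 0.3159 0.0843] rect [464.2 329.2] [102.1  53.9] 75.9
side met 972 mean [ 0.5512 -0.3313  0.034 ] rect [ 589.8 -343.5] [ 73.1 264.2] 81.0
side methi 94 mean [ 0.5402 -0.3326  0.0412] rect [ 536.3 -332.5] [ 56.1 130.5] 79.6
[[ 0.5297 -0.3323  0.0486]
 [ 0.5382 -0.3284  0.0475]
 [ 0.5353 -0.3289  0.0473]
 [ 0.5387 -0.3379  0.047 ]
 [ 0.5411 -0.3288  0.0469]
 [ 0.5385 -0.3337  0.0468]]
```

View pics/crops.png

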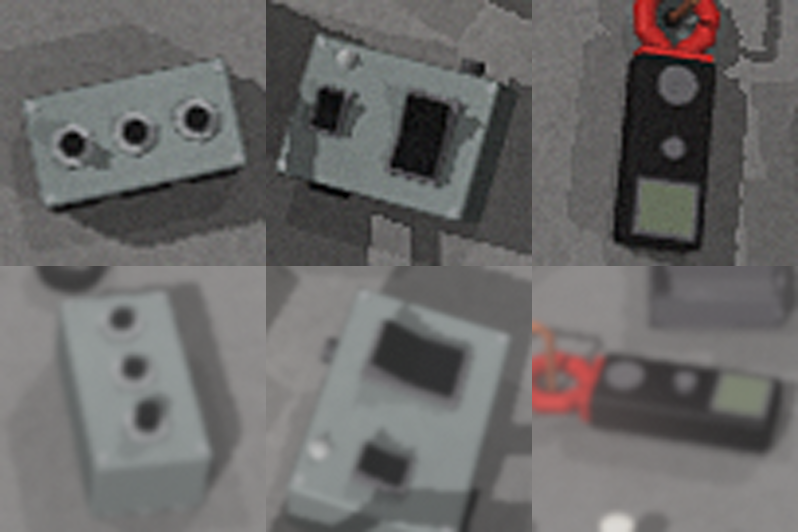

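The popped-out button is the leftmost in the top view (crop 72,143), at about (0.432, 0.038). The large rocker's press point is about (0.475, 0.293), and the key about (0.537, -0.335). Closing the fingers and moving above the button.

Call:
step_arm:
  series:
    - {"fingers":1,"xyz":[-0.0276,-0.0342,0],"angular":[0,0,0]}
    - {"fingers":1,"xyz":[-0.0276,-0.0342,0],"angular":[0,0,0]}
    - {"fingers":1,"xyz":[-0.0276,-0.0342,0],"angular":[0,0,0]}
    - {"fingers":1,"xyz":[-0.0276,-0.0342,0],"angular":[0,0,0]}
    - {"fingers":1,"xyz":[-0.0276,-0.0342,0],"angular":[0,0,0]}
    - {"fingers":1,"xyz":[-0.0276,-0.0342,0],"angular":[0,0,0]}
    - {"fingers":1,"xyz":[-0.0276,-0.0342,0],"angular":[0,0,0]}

```text
t: 1.7
tcp_pos: [0.342, 0.3306, 0.2369]
eef_rot: [[-0.928, 0.373, 0.0], [0.373, 0.928, 0.001], [-0.0, 0.001, -1.0]]
force: [0.6, -0.9, -0.6]
finger_gap: 0.0352
finger_force: 0.0
```

Call:
step_arm:
  series:
    - {"fingers":1,"xyz":[-0.0276,-0.0342,0],"angular":[0,0,0]}
    - {"fingers":1,"xyz":[-0.0276,-0.0342,0],"angular":[0,0,0]}
    - {"fingers":1,"xyz":[-0.0276,-0.0342,0],"angular":[0,0,0]}
    - {"fingers":1,"xyz":[-0.0276,-0.0342,0],"angular":[0,0,0]}
    - {"fingers":1,"xyz":[-0.0276,-0.0342,0],"angular":[0,0,0]}
    - {"fingers":1,"xyz":[-0.0276,-0.0342,0],"angular":[0,0,0]}
    - {"fingers":1,"xyz":[-0.0276,-0.0342,0],"angular":[0,0,0]}
    - {"fingers":1,"xyz":[0,0,0],"angular":[0,0,0]}

```text
t: 2.5
tcp_pos: [0.4328, 0.0328, 0.2372]
eef_rot: [[-0.925, 0.381, 0.002], [0.381, 0.925, -0.001], [-0.002, -0.0, -1.0]]
force: [-0.8, 0.5, -0.3]
finger_gap: 0.0005
finger_force: 0.0
```

Call:
step_arm:
  series:
    - {"fingers":1,"xyz":[0,0,0.045],"angular":[0,0,0]}
    - {"fingers":1,"xyz":[0,0,0.045],"angular":[0,0,0]}
    - {"fingers":1,"xyz":[0,0,0.035],"angular":[0,0,0]}
    - {"fingers":1,"xyz":[0,0,0],"angular":[0,0,0]}
    - {"fingers":1,"xyz":[0,0,0],"angular":[0,0,0]}

```text
t: 3.0
tcp_pos: [0.4317, 0.0385, 0.1121]
eef_rot: [[-0.928, 0.372, -0.001], [0.372, 0.928, -0.0], [0.001, -0.001, -1.0]]
force: [0.7, 0.4, 0.4]
finger_gap: 0.0005
finger_force: 0.0
```

Call:
step_arm:
  series:
    - {"fingers":1,"xyz":[0,0,0.01],"angular":[0,0,0]}
    - {"fingers":1,"xyz":[0,0,0.006],"angular":[0,0,0]}
    - {"fingers":1,"xyz":[0,0,0.004],"angular":[0,0,0]}
    - {"fingers":1,"xyz":[0,0,0.003],"angular":[0,0,0]}
    - {"fingers":1,"xyz":[0,0,0.002],"angular":[0,0,0]}
    - {"fingers":1,"xyz":[0,0,0.001],"angular":[0,0,0]}
    - {"fingers":1,"xyz":[0,0,0],"angular":[0,0,0]}

```text
t: 3.7
tcp_pos: [0.4321, 0.0384, 0.0858]
eef_rot: [[-0.928, 0.373, 0.001], [0.373, 0.928, 0.0], [-0.001, 0.001, -1.0]]
force: [0.7, 0.9, 2.0]
finger_gap: 0.0009
finger_force: 0.9
```

Call:
step_arm:
  series:
    - {"fingers":1,"xyz":[0,0,0.001],"angular":[0,0,0]}
    - {"fingers":1,"xyz":[0,0,0],"angular":[0,0,0]}

```text
t: 3.9
tcp_pos: [0.4321, 0.0383, 0.0848]
eef_rot: [[-0.928, 0.373, 0.001], [0.373, 0.928, 0.0], [-0.001, 0.001, -1.0]]
force: [2.5, 1.7, 2.8]
finger_gap: 0.0005
finger_force: 1.3
```

Call:
step_arm:
  series:
    - {"fingers":1,"xyz":[0,0,0.001],"angular":[0,0,0]}
    - {"fingers":1,"xyz":[0,0,0],"angular":[0,0,0]}

```text
t: 4.1
tcp_pos: [0.4322, 0.0383, 0.0842]
eef_rot: [[-0.928, 0.373, 0.001], [0.373, 0.928, 0.001], [-0.0, 0.001, -1.0]]
force: [-0.8, 1.7, 11.3]
finger_gap: 0.0004
finger_force: 5.4
```

Call:
step_arm:
  series:
    - {"fingers":1,"xyz":[0,0,0.001],"angular":[0,0,0]}
    - {"fingers":1,"xyz":[0,0,0],"angular":[0,0,0]}
    - {"fingers":1,"xyz":[0,0,0],"angular":[0,0,0]}

```text
t: 4.4
tcp_pos: [0.4322, 0.0383, 0.0839]
eef_rot: [[-0.928, 0.373, 0.001], [0.373, 0.928, 0.001], [-0.0, 0.001, -1.0]]
force: [-3.5, 0.7, 23.5]
finger_gap: 0.0004
finger_force: 12.1
```

The button is at its stop: force rose to 23 N at tip height 0.070. Lifting and moving over to the rocker.

Call:
step_arm:
  series:
    - {"fingers":1,"xyz":[0,0,-0.02],"angular":[0,0,0]}
    - {"fingers":1,"xyz":[0,0,-0.05],"angular":[0,0,0]}
    - {"fingers":1,"xyz":[0.0077,0.036,0],"angular":[0,0,0]}
    - {"fingers":1,"xyz":[0.0077,0.036,0],"angular":[0,0,0]}
    - {"fingers":1,"xyz":[0.0077,0.036,0],"angular":[0,0,0]}
    - {"fingers":1,"xyz":[0.0077,0.036,0],"angular":[0,0,0]}
    - {"fingers":1,"xyz":[0.0077,0.036,0],"angular":[0,0,0]}
    - {"fingers":1,"xyz":[0.0077,0.036,0],"angular":[0,0,0]}

```text
t: 5.2
tcp_pos: [0.4686, 0.2562, 0.1519]
eef_rot: [[-0.928, 0.373, -0.002], [0.373, 0.928, -0.002], [0.001, -0.002, -1.0]]
force: [0.2, -0.9, 0.2]
finger_gap: 0.0005
finger_force: 0.0
```

Call:
step_arm:
  series:
    - {"fingers":1,"xyz":[0.0077,0.036,0],"angular":[0,0,0]}
    - {"fingers":1,"xyz":[0,0,0],"angular":[0,0,0]}
    - {"fingers":1,"xyz":[0,0,0],"angular":[0,0,0]}

```text
t: 5.5
tcp_pos: [0.4748, 0.2915, 0.1517]
eef_rot: [[-0.928, 0.371, -0.002], [0.371, 0.928, -0.002], [0.001, -0.003, -1.0]]
force: [0.2, -0.6, 0.0]
finger_gap: 0.0002
finger_force: 0.0
```

```bash
python3 - <<'E'
from h import *
np.set_printoptions(precision=4,suppress=True)
ims=[]
for n,b in(("top",(257,236,32)),("side",(300,218,38))):
    p,d=arm.snapshot(n)
    for x,y,w in (b,(148,230,40) if n=="top" else (288,320,60)):
        ims.append(cv2.resize(p[y-w:y+w,x-w:x+w,::-1],(300,300),interpolation=cv2.INTER_CUBIC))
cv2.imwrite("pics/c2.png",np.vstack([np.hstack(ims[:2]),np.hstack(ims[2:])]))
print("brk z top/side",dep("side",(308.7,222.3),d))
# key estimate: manual pixels + networks
print(onz("top",(363.5,203.1),.045),onz("side",(270.2,124.6),.045))
for n in("top","side"):
    for l in("key_top",):
        for r in arm.place_of(n,l)[:3]: print(n,l,r["score"],np.round(r["xy"],1),onz(n,r["xy"],.045))
s=arm.state();print(s["t"],s["tcp_pos"],s["force"])
E
```

```text
brk z top/side [0.4619 0.3398 0.4556]
[ 0.5382 -0.3354  0.045 ] [ 0.5378 -0.3332  0.045 ]
top key_top 0.45 [362.9 203.4] [ 0.5372 -0.3335  0.045 ]
side key_top 0.42 [272.1 121.7] [ 0.533  -0.3467  0.045 ]
5.7 [0.4754 0.2901 0.1525] [-0.5347 -0.4023 -0.087 ]
```

View pics/c2.png

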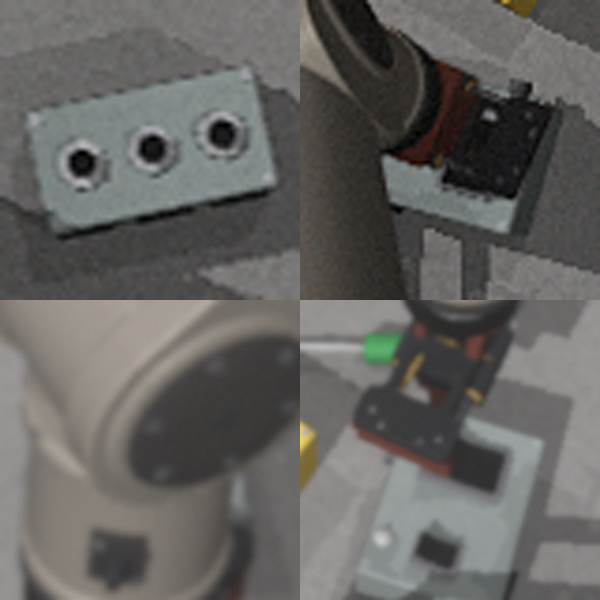

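The top crop shows all three breaker buttons alike, at (82,160), (150,148) and (222,132), so the popped one is home. The gripper hangs over the raised half of the large rocker. Pressing it.

Call:
step_arm:
  series:
    - {"fingers":1,"xyz":[0,0,0.03],"angular":[0,0,0]}
    - {"fingers":1,"xyz":[0,0,0.01],"angular":[0,0,0]}
    - {"fingers":1,"xyz":[0,0,0.005],"angular":[0,0,0]}
    - {"fingers":1,"xyz":[0,0,0.004],"angular":[0,0,0]}
    - {"fingers":1,"xyz":[0,0,0.004],"angular":[0,0,0]}
    - {"fingers":1,"xyz":[0,0,0.003],"angular":[0,0,0]}
    - {"fingers":1,"xyz":[0,0,0],"angular":[0,0,0]}

```text
t: 6.4
tcp_pos: [0.4763, 0.2922, 0.097]
eef_rot: [[-0.928, 0.373, 0.001], [0.373, 0.928, 0.001], [-0.001, 0.001, -1.0]]
force: [1.7, -1.1, 1.1]
finger_gap: 0.0002
finger_force: 0.8
```

Call:
step_arm:
  series:
    - {"fingers":1,"xyz":[0,0,0.0015],"angular":[0,0,0]}
    - {"fingers":1,"xyz":[0,0,0],"angular":[0,0,0]}

```text
t: 6.6
tcp_pos: [0.476, 0.2926, 0.0954]
eef_rot: [[-0.928, 0.372, 0.001], [0.372, 0.928, 0.001], [-0.001, 0.001, -1.0]]
force: [2.1, -0.7, 2.4]
finger_gap: 0.0006
finger_force: 1.2
```

Call:
step_arm:
  series:
    - {"fingers":1,"xyz":[0,0,0.0015],"angular":[0,0,0]}
    - {"fingers":1,"xyz":[0,0,0],"angular":[0,0,0]}

```text
t: 6.8
tcp_pos: [0.476, 0.2925, 0.0943]
eef_rot: [[-0.928, 0.373, 0.001], [0.373, 0.928, 0.001], [-0.0, 0.001, -1.0]]
force: [2.1, -1.8, 7.1]
finger_gap: 0.0004
finger_force: 3.4
```

Call:
step_arm:
  series:
    - {"fingers":1,"xyz":[0,0,0.001],"angular":[0,0,0]}
    - {"fingers":1,"xyz":[0,0,0],"angular":[0,0,0]}
    - {"fingers":1,"xyz":[0,0,0],"angular":[0,0,0]}

```text
t: 7.1
tcp_pos: [0.4761, 0.2925, 0.0941]
eef_rot: [[-0.928, 0.373, 0.001], [0.373, 0.928, 0.001], [-0.0, 0.002, -1.0]]
force: [-1.5, -1.6, 15.8]
finger_gap: 0.0005
finger_force: 7.6
```

Call:
step_arm:
  series:
    - {"fingers":1,"xyz":[0,0,0.0005],"angular":[0,0,0]}
    - {"fingers":1,"xyz":[0,0,0],"angular":[0,0,0]}

```text
t: 7.3
tcp_pos: [0.4761, 0.2926, 0.094]
eef_rot: [[-0.928, 0.373, 0.001], [0.373, 0.928, 0.002], [-0.0, 0.002, -1.0]]
force: [-1.9, -3.6, 19.7]
finger_gap: 0.0008
finger_force: 9.7
```

The rocker is at its stop (20 N, tip at 0.080). Moving on to the meter key.

Call:
step_arm:
  series:
    - {"fingers":1,"xyz":[0,0,-0.03],"angular":[0,0,0]}
    - {"fingers":1,"xyz":[0,0,-0.05],"angular":[0,0,0]}
    - {"fingers":1,"xyz":[-0.0208,-0.0399,0],"angular":[0,0,0]}
    - {"fingers":1,"xyz":[-0.0208,-0.0399,0],"angular":[0,0,0]}
    - {"fingers":1,"xyz":[-0.0208,-0.0399,0],"angular":[0,0,0]}
    - {"fingers":1,"xyz":[-0.0208,-0.0399,0],"angular":[0,0,0]}
    - {"fingers":1,"xyz":[-0.0208,-0.0399,0],"angular":[0,0,0]}
    - {"fingers":1,"xyz":[-0.0208,-0.0399,0],"angular":[0,0,0]}

```text
t: 8.1
tcp_pos: [0.5013, 0.0226, 0.1718]
eef_rot: [[-0.928, 0.371, -0.001], [0.371, 0.928, 0.001], [0.002, 0.0, -1.0]]
force: [0.3, -0.8, -0.1]
finger_gap: 0.0004
finger_force: 0.0
```

Call:
step_arm:
  series:
    - {"fingers":1,"xyz":[-0.0208,-0.0399,0],"angular":[0,0,0]}
    - {"fingers":1,"xyz":[-0.0208,-0.0399,0],"angular":[0,0,0]}
    - {"fingers":1,"xyz":[-0.0208,-0.0399,0],"angular":[0,0,0]}
    - {"fingers":1,"xyz":[-0.0208,-0.0399,0],"angular":[0,0,0]}
    - {"fingers":1,"xyz":[-0.0208,-0.0399,0],"angular":[0,0,0]}
    - {"fingers":1,"xyz":[-0.0208,-0.0399,0],"angular":[0,0,0]}
    - {"fingers":1,"xyz":[-0.0208,-0.0399,0],"angular":[0,0,0]}
    - {"fingers":1,"xyz":[-0.0208,-0.0399,0],"angular":[0,0,0]}

```text
t: 8.9
tcp_pos: [0.5377, -0.3351, 0.1714]
eef_rot: [[-0.928, 0.371, -0.001], [0.371, 0.928, 0.002], [0.002, 0.002, -1.0]]
force: [0.7, 0.5, -0.6]
finger_gap: 0.0007
finger_force: 0.0
```

Call:
step_arm:
  series:
    - {"fingers":1,"xyz":[0,0,0],"angular":[0,0,0]}
    - {"fingers":1,"xyz":[0,0,0],"angular":[0,0,0]}
    - {"fingers":1,"xyz":[0,0,0],"angular":[0,0,0]}

```text
t: 9.2
tcp_pos: [0.5378, -0.3325, 0.1714]
eef_rot: [[-0.929, 0.371, -0.001], [0.371, 0.929, 0.002], [0.002, 0.002, -1.0]]
force: [-0.4, 0.9, 0.2]
finger_gap: 0.0005
finger_force: 0.0
```

```bash
python3 - <<'E'
from h import *
ims=[]
for n,bs in(("top",((148,230,40),(362,200,40))),("side",((288,338,50),(262,125,45)))):
    p,d=arm.snapshot(n)
    for x,y,w in bs: ims.append(cv2.resize(p[y-w:y+w,x-w:x+w,::-1],(300,300),interpolation=cv2.INTER_CUBIC))
cv2.imwrite("pics/c3.png",np.vstack([np.hstack(ims[:2]),np.hstack(ims[2:])]))
s=arm.state();print(s["t"],s["tcp_pos"],s["force"],s["joints"])
E
```

```text
9.3 [ 0.538113   -0.33247983  0.17180531] [-0.02015989 -0.12097684 -1.11329761] [  6.33741709  29.11533142  27.23068333 100.14369206 -15.92818816
  54.64280501 108.22051064]
```

View pics/c3.png

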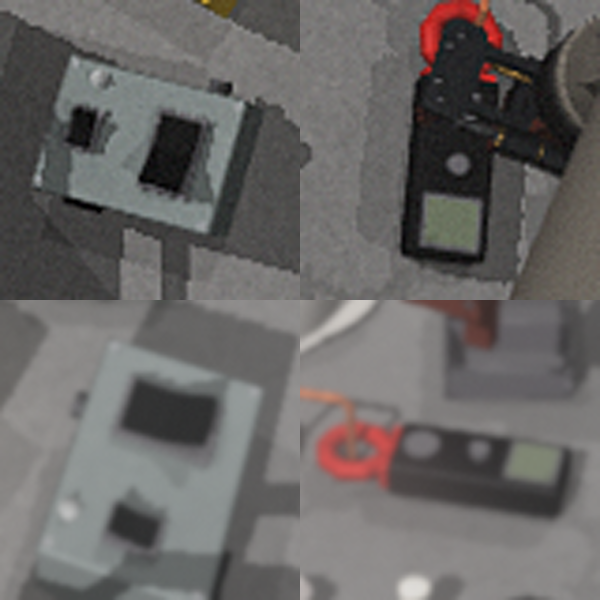

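The crops show the large rocker flipped and the small one as it was. The meter is in place, with its key at crop (458,163), which agrees with the estimate. Descending.

Call:
step_arm:
  series:
    - {"fingers":1,"xyz":[-0.0007,-0.0019,0.045],"angular":[0,0,0]}
    - {"fingers":1,"xyz":[0,0,0.04],"angular":[0,0,0]}
    - {"fingers":1,"xyz":[0,0,0.02],"angular":[0,0,0]}
    - {"fingers":1,"xyz":[0,0,0],"angular":[0,0,0]}
    - {"fingers":1,"xyz":[0,0,0],"angular":[0,0,0]}

```text
t: 9.8
tcp_pos: [0.5381, -0.3361, 0.0677]
eef_rot: [[-0.928, 0.371, 0.0], [0.371, 0.928, 0.0], [-0.0, 0.0, -1.0]]
force: [0.8, 0.3, -1.2]
finger_gap: 0.0005
finger_force: 0.0
```

Call:
step_arm:
  series:
    - {"fingers":1,"xyz":[0,0,0.003],"angular":[0,0,0]}
    - {"fingers":1,"xyz":[0,0,0.003],"angular":[0,0,0]}
    - {"fingers":1,"xyz":[0,0,0.003],"angular":[0,0,0]}
    - {"fingers":1,"xyz":[0,0,0],"angular":[0,0,0]}
    - {"fingers":1,"xyz":[0,0,0],"angular":[0,0,0]}

```text
t: 10.3
tcp_pos: [0.5382, -0.337, 0.0587]
eef_rot: [[-0.928, 0.372, 0.001], [0.372, 0.928, -0.0], [-0.001, 0.0, -1.0]]
force: [0.1, -1.1, 1.4]
finger_gap: 0.0001
finger_force: 1.0
```

Call:
step_arm:
  series:
    - {"fingers":1,"xyz":[0,0,0.002],"angular":[0,0,0]}
    - {"fingers":1,"xyz":[0,0,0.002],"angular":[0,0,0]}
    - {"fingers":1,"xyz":[0,0,0.001],"angular":[0,0,0]}
    - {"fingers":1,"xyz":[0,0,0.0005],"angular":[0,0,0]}
    - {"fingers":1,"xyz":[0,0,0],"angular":[0,0,0]}
    - {"fingers":1,"xyz":[0,0,0],"angular":[0,0,0]}

```text
t: 10.9
tcp_pos: [0.5382, -0.3371, 0.0542]
eef_rot: [[-0.928, 0.373, 0.002], [0.373, 0.928, 0.0], [-0.001, 0.001, -1.0]]
force: [-2.7, 3.1, 16.2]
finger_gap: 0.0002
finger_force: 7.5
```

Call:
step_arm:
  series:
    - {"fingers":1,"xyz":[0,0,0.0005],"angular":[0,0,0]}
    - {"fingers":1,"xyz":[0,0,0],"angular":[0,0,0]}

```text
t: 11.1
tcp_pos: [0.5383, -0.3371, 0.0541]
eef_rot: [[-0.928, 0.373, 0.002], [0.373, 0.928, 0.0], [-0.001, 0.001, -1.0]]
force: [-2.7, 2.8, 18.2]
finger_gap: 0.0007
finger_force: 9.2
```

The key is fully down (18 N, above the 5 N spring force). Holding it for a second, then releasing straight up.

Call:
step_arm:
  series:
    - {"fingers":1,"xyz":[0,0,0]}
    - {"fingers":1,"xyz":[0,0,0]}
    - {"fingers":1,"xyz":[0,0,0]}
    - {"fingers":1,"xyz":[0,0,0]}
    - {"fingers":1,"xyz":[0,0,0]}
    - {"fingers":1,"xyz":[0,0,0]}
    - {"fingers":1,"xyz":[0,0,0]}
    - {"fingers":1,"xyz":[0,0,0]}

```text
schema error: expected keys fingers, xyz, angular
```

Call:
step_arm:
  series:
    - {"fingers":1,"xyz":[0,0,0]}
    - {"fingers":1,"xyz":[0,0,-0.005]}
    - {"fingers":1,"xyz":[0,0,-0.02]}
    - {"fingers":1,"xyz":[0,0,-0.05]}
    - {"fingers":1,"xyz":[0,0,-0.05]}
    - {"fingers":1,"xyz":[0,0,-0.03]}
    - {"fingers":1,"xyz":[0,0,0]}
    - {"fingers":1,"xyz":[0,0,0]}

```text
schema error: expected keys fingers, xyz, angular
```

```bash
python3 - <<'E'
from h import *
ims=[]
for n in("top","side"):
    p,d=arm.snapshot(n); ims.append(cv2.resize(p[90:290,100:400,::-1] if n=="top" else p[80:380,130:400,::-1],(400,400),interpolation=cv2.INTER_CUBIC))
cv2.imwrite("pics/c4.png",np.hstack(ims)); s=arm.state();print(s["t"],s["tcp_pos"],s["force"])
E
```

```text
11.2 [ 0.53825141 -0.33711356  0.05416155] [-3.64476241  3.29136297 18.91901424]
```

View pics/c4.png

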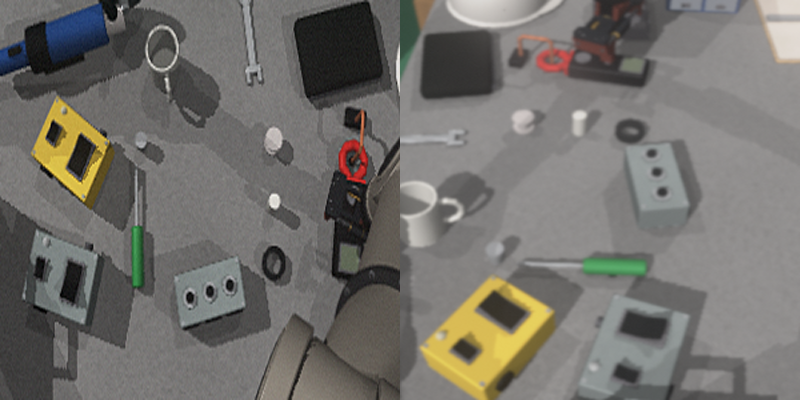

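The calls were refused for a missing "angular" key, so the key is still held. The picture shows the fingertips on the meter key at (610,50), with the loose items where they were. Repeating with full rows.

Call:
step_arm:
  series:
    - {"fingers":1,"xyz":[0,0,0],"angular":[0,0,0]}
    - {"fingers":1,"xyz":[0,0,0],"angular":[0,0,0]}
    - {"fingers":1,"xyz":[0,0,0],"angular":[0,0,0]}
    - {"fingers":1,"xyz":[0,0,0],"angular":[0,0,0]}
    - {"fingers":1,"xyz":[0,0,0],"angular":[0,0,0]}
    - {"fingers":1,"xyz":[0,0,0],"angular":[0,0,0]}
    - {"fingers":1,"xyz":[0,0,0],"angular":[0,0,0]}
    - {"fingers":1,"xyz":[0,0,0],"angular":[0,0,0]}

```text
t: 12.0
tcp_pos: [0.5382, -0.3371, 0.0541]
eef_rot: [[-0.928, 0.373, 0.002], [0.373, 0.928, 0.0], [-0.001, 0.001, -1.0]]
force: [-3.2, 4.2, 18.1]
finger_gap: 0.0005
finger_force: 9.2
```

Call:
step_arm:
  series:
    - {"fingers":1,"xyz":[0,0,-0.005],"angular":[0,0,0]}
    - {"fingers":1,"xyz":[0,0,-0.02],"angular":[0,0,0]}
    - {"fingers":1,"xyz":[0,0,-0.05],"angular":[0,0,0]}
    - {"fingers":1,"xyz":[0,0,-0.05],"angular":[0,0,0]}
    - {"fingers":1,"xyz":[0,0,-0.03],"angular":[0,0,0]}
    - {"fingers":1,"xyz":[0,0,0],"angular":[0,0,0]}
    - {"fingers":1,"xyz":[0,0,0],"angular":[0,0,0]}

```text
t: 12.7
tcp_pos: [0.5372, -0.3367, 0.2069]
eef_rot: [[-0.928, 0.373, -0.0], [0.373, 0.928, 0.0], [0.0, 0.0, -1.0]]
force: [-0.0, 0.6, -0.3]
finger_gap: 0.0006
finger_force: 0.0
```

```bash
python3 - <<'E'
from h import *
ims=[]
for n in("top","side"):
    p,d=arm.snapshot(n); ims.append(cv2.resize(p[90:290,100:400,::-1] if n=="top" else p[80:380,130:400,::-1],(400,400),interpolation=cv2.INTER_CUBIC))
cv2.imwrite("pics/c5.png",np.hstack(ims)); s=arm.state();print(s["t"],s["tcp_pos"],s["force"])
E
```

```text
12.8 [ 0.53658861 -0.33605233  0.20527236] [-0.03864599  0.05997932 -0.29743194]
```

View pics/c5.png

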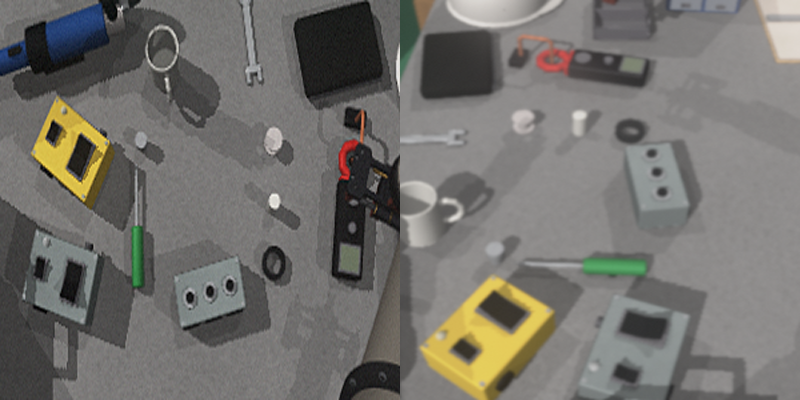

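The meter still lies round its loop with the key up (610,60). The buttons are level, the rocker is over, and the loose things haven't moved. Handing in.

```bash
python3 -c "
from bench import arm
print(arm.finish_job())"
```

```text
the job is handed in; nothing more can be done
None
```

I pushed the popped-out breaker button home, pressed the large rocker fully over, held the meter key down for about a second and released it, in that order, and handed the job in at about 13 s with nothing else visibly moved in the last pictures.

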